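# Put three microscope supplies back in the holders that fit them

### The job

The petri dish, the oil bottle and the screw-top lens case have been put back in each other's holders. Put them right: the dish into the large round holder, the lens case into the square holder and the oil bottle into the small round holder, each upright and fully down in its recess; the cork pad is free for parking one of them on the way. Do not tip them over, and leave the eyepiece and the little cover-glass box where they stand.

Things in the scene. Friction and masses are not known exactly. Their poses are not given: they have to be found in the camera images.
- petri_dish_center (a point): Centre of the covered petri dish: a flat round disc with a beige filling, 60 mm across, 14 mm high, about 50 g; the point is 7 mm above its underside, z up. At the start it lies across the rim of the small round holder, its underside 11 mm above the bench. Grasp it across its rim in its upper half, since the holder's rim covers the lowest 4 mm once it is seated.
- oil_bottle_center (a point): Centre of the small yellowish oil bottle with a white cap, standing upright: body 27 mm across up to 48 mm, cap 16 mm across above that, 61 mm high in all, about 50 g; the point is 30.5 mm above its underside, z up. At the start it stands in the recess of the square holder.
- lens_case_center (a point): Centre of the screw-top objective lens case, a white plastic cylinder with a black cap, standing upright: body 37 mm across up to 36 mm, cap 39 mm across from 37 to 55 mm (top), about 110 g; the point is 27.5 mm above its underside, z up. At the start it stands in the recess of the large round holder.
- small_round_holder: Small round grey plastic holder, 72 mm across, 11 mm high, with a central round recess 43 mm across and 4 mm deep (recess floor 7 mm above the bench). For the oil bottle. Fixed to the bench. Origin at the centre of its underside on the bench, z up.
- square_holder: Square grey plastic holder, 74 x 74 mm, 11 mm high, with a central round recess 55 mm across and 4 mm deep (floor 7 mm above the bench). For the lens case. Fixed to the bench. Origin at the centre of its underside on the bench, z up.
- large_round_holder: Large round grey plastic holder, 92 mm across, 11 mm high, with a central round recess 76 mm across and 4 mm deep (floor 7 mm above the bench). For the petri dish. Fixed to the bench. Origin at the centre of its underside on the bench, z up.
- cork_pad: Square brown cork pad, 70 x 70 mm, 4 mm thick, empty: the free spot. Fixed to the bench. Origin at the centre of its underside on the bench, z up.
- eyepiece_center (a point): Centre of a loose mostly black eyepiece, 37 mm across, 42 mm high, standing among the holders; the point is 21 mm above the bench. To be left alone.
- cover_box_center (a point): Centre of a loose little white box of cover glasses, 31 x 41 mm (its x and y), 18 mm high, standing beside the holders; the point is 9 mm above the bench. To be left alone.
Not all that is in view belongs to the job. Leave any yellow look-alike of the part that bears lens_case_center alone.

How it is judged (in metres and radians):
At the end, for the whole second after the job is handed in: Petri dish in the large round holder, lens case in the square holder, oil bottle in the small round holder: each within 11 mm of the holder's centre, bottomed in the recess (within 2 mm), upright within 0.08 rad and at rest (horizontal distance between petri_dish_center and large_round_holder below 0.011 m and z of petri_dish_center in the frame of large_round_holder between 0.011 and 0.016 m and angle between each of petri_dish_center, lens_case_center, oil_bottle_center's own z axis and vertical below 0.08 rad and linear speed of each of petri_dish, lens_case, oil_bottle below 0.02 m/s and horizontal distance between lens_case_center and square_holder below 0.011 m and z of lens_case_center in the frame of square_holder between 0.0315 and 0.0365 m and horizontal distance between oil_bottle_center and small_round_holder below 0.011 m and z of oil_bottle_center in the frame of small_round_holder between 0.0345 and 0.0395 m); the robot touches nothing.
It fails at once if the eyepiece or the cover-glass box was moved by more than 20 mm (distance of any of eyepiece_center, cover_box_center from where it was at the start of the episode above 0.02 m).
It fails at once if the dish, bottle or case was tipped over (by more than 0.9 rad) (angle between any of petri_dish_center, oil_bottle_center, lens_case_center's own z axis and vertical above 0.9 rad).
It also fails if it takes over 83 s, if anything falls off the work surface, if the arm or the gripper's body presses on something with over 40 N, if the wrist force passes 120 N, or if a joint passes its speed limit or range.

### The arm

A 7-joint arm with a two-finger parallel gripper is mounted at the origin on a cart in front of the work surface, level with it; the furniture and walls round the work are solid. World frame = base frame: x ahead of the robot, y to its left, z up, the work surface at z = 0. Lengths are in m, angles in degrees, forces in N, time in s.
With the tool pointing down it reaches from about 0.425 to 0.875 m from the base axis. Payload 4.7 kg.
Tool frame: the origin (TCP) lies between the finger pads; the fingertips stand 17 mm ahead of it and the grasp point (between the pads) lies 2 mm behind it; z points along the fingers, y is the line along which they close (so a half turn about z gives the same grasp; the last joint's range is limited). The gripper opens to 87 mm and grips with 3 to 60 N. Pads are 19 mm wide; open, the fingers measure 117 mm over their backs; the gripper's body (75 mm by 190 mm) begins 51 mm behind the grasp point.
Start: joints at [-64.567, 18.392, -4.016, 83.108, 1.295, 78.541, -3.26], TCP at [0.271, 0.591, 0.204] pointing down, gripper open.
Joint ranges: [-163.93, 163.93], [-17.29, 119.83], [-79.2, 71.16], [3.27, 140.29], [-89.18, 269.18], [5.43, 117.66], [-154.24, 154.24]. Speed limits (degrees/s): [147.25, 147.25, 180, 180, 180, 180, 180].

### API

Orientations are given as [roll, pitch, yaw] about the fixed x, y, z axes, in that order (R = Rz(yaw) Ry(pitch) Rx(roll)).
In Python, from cell import env, cams gives the robot as it stands.
- The arm moves only by the shell command python3 -m pendant 'ROWS' [FORCE]. ROWS is JSON, a list of rows, each an object of numbers: "tx", "ty", "tz": the shift along the tool's x, y, z each as a share of 0.05 m, from -1 to 1; "spin": the turn about the tool's z as a share of 4 degrees, from -1 to 1; "claw": the closure, from 0 (fully open) to 1 (shut). A call has 1 to 10 rows; each row shifts and turns the commanded pose from where the row before left it, along the tool's axes as they then stand; what a row does not reach is not made up. A row lasts 1/8 s, in which the tool goes at most 62.5 mm and 10.7 degrees, less where a joint would pass 70% of its speed; a pose out of reach is approached as far as the arm can. A call with a number of a shift or a turn outside -1 to 1 is refused whole. A call with a gripper value outside its range is refused whole. The fingers move at their own pace and stop on an object; FORCE is the grip in N (left out, the last holds). Time passes only in rows, so rows that do not move let the fingers close. It gives the time, the measured TCP pose, the force, the opening and the grip force at its end, in the units of the state.
- env.get_obs(): the state, without advancing time (a new reading comes with each control period).
- cams.read_camera(name): name is "scene" or "top" or "wrist"; returns the picture (480x640x3 uint8, red, green, blue); there is no depth.
- cams.camera_info(name): a dict with "fx", "fy", "cx", "cy" (pixels), "rvec" (rotation vector, rad) and "tvec" (3), from world to camera coordinates, as OpenCV has them. Camera axes: x right, y down, z forward; pixel columns grow to the right and rows downward; lengths in m; the calibration is good to about 2 mm. A picture is of the moment at which its call begins: read the wrist's pose just before it. camera_info takes no time and is no camera call; for the wrist camera it gives the pose at the moment of the call.
- env.sign_off(): hands the job in; it is judged then, once.
The state is a dict: "time_s": time; "qpos": joint angles; "joint_velocities": joint speeds; "effort": joint torques, N m; "tool_pos": TCP position; "tool_rot": TCP orientation; "force": force on the tool from outside, world axes, zero at the start; "wrist_torque": the same for the moment, N m; "grip_width": finger opening in m; "grasp_force": force on a finger pad.
Only numpy, scipy, OpenCV 4.12 (cv2) and the standard library are available. Lean on these libraries where they do the work, as an engineer would, in place of code of your own. Each camera call takes 0.05 s, during which the arm holds its last target. There are 200 camera calls.

## Working session

There is one attempt and no reset: what is moved stays moved. The work goes in short steps, Python scripts to look and compute and a shell command to move; the robot and the scene stay as the last step left them, time stands still between calls to the robot, and variables do not carry over. Pictures are saved under pics/ and viewed, at most 14 in all, crops included, and the job is handed in when it is done.

```bash
ls; mkdir -p pics; python3 - <<'E'
from cell import env,cams
import cv2
for n in("top","scene"):
    cv2.imwrite(f"pics/{n}0.png",cams.read_camera(n)[:,:,::-1]); print(n,cams.camera_info(n))
o=env.get_obs();print(o["tool_pos"],o["tool_rot"],o["time_s"],o["grip_width"])
E
```

```text
pics
top {'fx': 541.4805967181733, 'fy': 541.4805967181733, 'cx': 304.8256198194506, 'cy': 241.16992618730038, 'rvec': array([ 2.12439836, -2.17140711,  0.19559088]), 'tvec': array([0.29857027, 0.45988471, 0.85387925])}
scene {'fx': 619.8338585142263, 'fy': 619.8338585142263, 'cx': 328.3859125778685, 'cy': 244.25741707778457, 'rvec': array([ 2.08080058,  1.62828834, -0.49791249]), 'tvec': array([-0.38380603, -0.29510259,  1.13208775])}
[0.27066612 0.59036276 0.2031744 ] [-1.79899917e+02  4.41641666e-03  1.55378957e+02] 0.1 0.08720987122969742
```

View pics/top0.png

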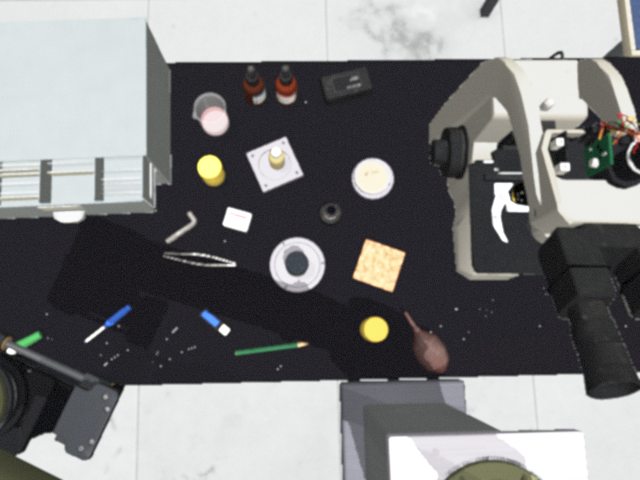

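View pics/scene0.png

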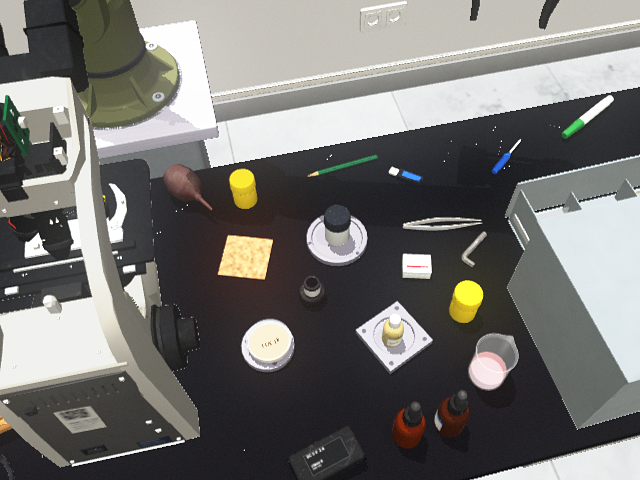

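The top view shows the lens case at (296,262) in the large round holder, the bottle cap at (277,151) in the square holder, and the dish at (373,178) on the small round holder. The cork is at (380,265), the eyepiece at (330,212) and the box at (237,219). In the scene view these are at (336,212), (394,320), (269,343), (246,257), (312,283) and (417,266).

Possible mix-ups:
- **Lens case:** yellow cylinders at top (211,170) and (375,330) are decoys, and the eyepiece at (330,212) is also black. I choose the black-capped white one at (296,262).
- **Bottle:** red dropper bottles at (254,85) and (287,85), and the beaker at (211,115). I choose the yellowish one with the white cap at (277,151).
- **Dish:** only (373,178).

```bash
cat > h.py <<'E'
import numpy as np,cv2
from cell import env,cams
def ray(ci,uv):
    R=cv2.Rodrigues(np.array(ci["rvec"]))[0];t=np.array(ci["tvec"])
    d=R.T@np.array([(uv[0]-ci["cx"])/ci["fx"],(uv[1]-ci["cy"])/ci["fy"],1.]);return -R.T@t,d/np.linalg.norm(d)
def onz(ci,uv,z):
    c,d=ray(ci,uv);return c+d*(z-c[2])/d[2]
def tri(obs):
    A=np.zeros((3,3));b=np.zeros(3)
    for ci,uv in obs:
        c,d=ray(ci,uv);P=np.eye(3)-np.outer(d,d);A+=P;b+=P@c
    p=np.linalg.solve(A,b);return p,[np.linalg.norm(np.cross(p-ray(ci,uv)[0],ray(ci,uv)[1])) for ci,uv in obs]
def proj(ci,p):
    R=cv2.Rodrigues(np.array(ci["rvec"]))[0];q=R@np.array(p)+ci["tvec"];return np.array([ci["fx"]*q[0]/q[2]+ci["cx"],ci["fy"]*q[1]/q[2]+ci["cy"]])
E
python3 - <<'E'
from h import *
T,S=cams.camera_info("top"),cams.camera_info("scene")
for n,a,b,z in [("case top",(296,262),(336,212),.062),("bottle top",(276.5,150),(395,319),.068),("dish",(373,177),(269,342),.025),("cork",(380,265),(246,257),.004),("large",(297,265),(337,238),.011),("square",(275,164),(394.5,336),.011),("eyep top",(331,211),(311,282),.042),("box",(237,219),(417,262),.018),("smallh",(372.5,178),(268,346),.011),("yell1",(209,164),(467,289),.05),("yell2",(375,329),(242,176),.05)]:
    p,e=tri([(T,a),(S,b)]);print(n,p.round(4),np.round(e,4),onz(T,a,z).round(4)[:2],onz(S,b,z).round(4)[:2])
print(ray(T,(320,240))[0])
t=cv2.imread("pics/top0.png")[125:305,180:420];cv2.imwrite("pics/c1.png",cv2.resize(t,None,fx=3.3,fy=3.3,interpolation=cv2.INTER_CUBIC))
E
```

```text
case top [0.4282 0.3028 0.0654] [0.001 0.001] [0.4288 0.3038] [0.4255 0.3025]
bottle top [0.6115 0.3322 0.0674] [0.0007 0.0007] [0.6111 0.3316] [0.612  0.3328]
dish [0.5788 0.1699 0.014 ] [0.0014 0.0014] [0.5754 0.1702] [0.5843 0.1712]
cork [ 4.285e-01  1.624e-01 -4.000e-04] [0.0013 0.0013] [0.4278 0.1618] [0.4318 0.1637]
large [0.431  0.3023 0.0032] [0.0005 0.0005] [0.43   0.3019] [0.4362 0.3015]
square [0.6075 0.3375 0.0057] [0.0013 0.0013] [0.6054 0.336 ] [0.61   0.3376]
eyep top [0.5154 0.2442 0.0369] [0.0001 0.0001] [0.5143 0.2445] [0.5183 0.2438]
box [0.509  0.4015 0.0177] [0.0006 0.0006] [0.5088 0.4009] [0.5093 0.402 ]
smallh [0.5797 0.1683 0.0039] [0.0005 0.0005] [0.5776 0.169 ] [0.5831 0.1688]
yell1 [0.5907 0.44   0.063 ] [0.001 0.001] [0.5952 0.4431] [0.5842 0.4439]
yell2 [0.3216 0.1826 0.0564] [0.0001 0.0001] [0.3216 0.1818] [0.3161 0.1826]
[0.32521771 0.30929231 0.91012067]
```

View pics/c1.png

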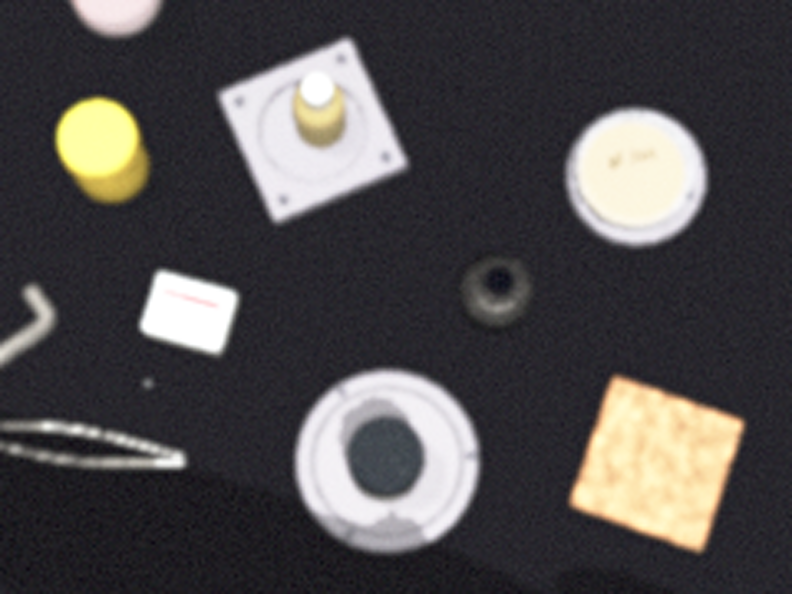

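The crop confirms the choices: the black-capped case at crop (385,457), the white-capped yellowish bottle at (318,90) and the beige dish at (637,172). The decoy at (98,140) is all yellow. I'll turn to yaw 180 and move above the bottle, measuring with the wrist camera on the way.

```bash
python3 -m pendant '[{"spin":-1},{"spin":-1},{"spin":-1},{"spin":-1},{"spin":-1},{"spin":-1},{"spin":-0.15},{}]'; python3 -m pendant '[{"ty":-0.6},{"ty":-0.6},{"ty":-0.6},{"ty":-0.6,"tx":-0.3},{"ty":-0.6,"tx":-0.6},{"ty":-0.6,"tx":-0.6},{"tx":-0.7},{"tx":-0.7},{"tx":-0.5},{}]'
python3 - <<'E'
from h import *
import json
ci=cams.camera_info("wrist");im=cams.read_camera("wrist");cv2.imwrite("pics/w1.png",im[:,:,::-1])
json.dump({k:np.asarray(v).tolist() for k,v in ci.items()},open("w1.json","w"))
o=env.get_obs();print(o["tool_pos"],o["tool_rot"],o["qpos"],ray(ci,(320,240)))
for n,p in dict(case=(.428,.303,.062),bot=(.6115,.332,.068),sq=(.6075,.337,.011),large=(.4315,.302,.011),small=(.58,.169,.011),cork=(.429,.1625,.004),eye=(.5155,.244,.042)).items(): print(n,proj(ci,p).round())
E
```

```text
[0.27073464 0.59044726 0.20333271] [-1.79916424e+02  6.30806320e-03  1.55373285e+02] [-64.5646111   18.4289774   -4.01550159  83.15699656   1.29623607
  78.54288829  -3.26090091] (array([0.20859044, 0.61906712, 0.38341088]), array([ 0.24240294, -0.10596501, -0.96437142]))
case [145. 446.]
bot [242. 553.]
sq [253. 503.]
large [165. 415.]
small [139. 527.]
cork [ 77. 446.]
eye [150. 500.]invalid input at $[0]: expected keys tx, ty, tz, spin, claw
invalid input at $[0]: expected keys tx, ty, tz, spin, claw
```

View pics/w1.png

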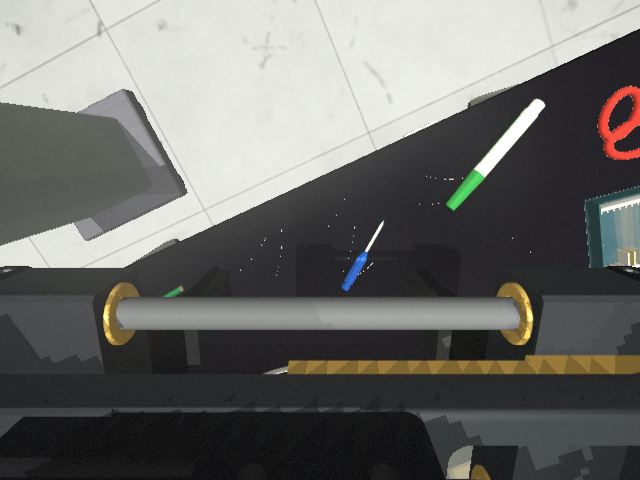

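The arm did not move, because every row needs all five keys. The wrist view shows only the marker, the screwdriver and the gripper's own rail at rows 290-480. I'll send the rows again in full.

```bash
python3 -m pendant '[{"tx":0,"ty":0,"tz":0,"spin":-1,"claw":0},{"tx":0,"ty":0,"tz":0,"spin":-1,"claw":0},{"tx":0,"ty":0,"tz":0,"spin":-1,"claw":0},{"tx":0,"ty":0,"tz":0,"spin":-1,"claw":0},{"tx":0,"ty":0,"tz":0,"spin":-1,"claw":0},{"tx":0,"ty":0,"tz":0,"spin":-1,"claw":0},{"tx":0,"ty":0,"tz":0,"spin":-0.15,"claw":0}]'
python3 -m pendant '[{"tx":0,"ty":-0.6,"tz":0,"spin":0,"claw":0},{"tx":0,"ty":-0.6,"tz":0,"spin":0,"claw":0},{"tx":0,"ty":-0.6,"tz":0,"spin":0,"claw":0},{"tx":-0.3,"ty":-0.6,"tz":0,"spin":0,"claw":0},{"tx":-0.5,"ty":-0.6,"tz":0,"spin":0,"claw":0},{"tx":-0.6,"ty":-0.6,"tz":0,"spin":0,"claw":0},{"tx":-0.7,"ty":-0.4,"tz":0,"spin":0,"claw":0},{"tx":-0.7,"ty":0,"tz":0,"spin":0,"claw":0},{"tx":-0.4,"ty":0,"tz":0,"spin":0,"claw":0},{"tx":0,"ty":0,"tz":0,"spin":0,"claw":0}]'
python3 - <<'E'
from h import *
import json
ci=cams.camera_info("wrist");im=cams.read_camera("wrist");cv2.imwrite("pics/w2.png",im[:,:,::-1])
json.dump({k:np.asarray(v).tolist() for k,v in ci.items()},open("w2.json","w"))
o=env.get_obs();print(o["tool_pos"],o["tool_rot"],o["qpos"],ray(ci,(320,240)))
for n,p in dict(case=(.428,.303,.062),bot=(.6115,.332,.068),sq=(.6075,.337,.011),large=(.4315,.302,.011),small=(.58,.169,.011),cork=(.429,.1625,.004),eye=(.5155,.244,.042)).items(): print(n,proj(ci,p).round())
E
```

```text
time_s: 1.02
tool_pos: [0.2708, 0.5907, 0.2037]
tool_rot: [-180.0, -0.0, 180.0]
force: [-0.3, -0.5, 0.5]
grip_width: 0.0867
grasp_force: 0.0
time_s: 2.28
tool_pos: [0.4314, 0.3905, 0.2037]
tool_rot: [-180.0, -0.0, 179.9]
force: [-1.0, -0.3, -0.7]
grip_width: 0.087
grasp_force: 0.0
[0.43007078 0.39120063 0.2037225 ] [-1.79977392e+02 -7.77973171e-02  1.79972633e+02] [-46.90411597  10.07075731   2.29426809  93.38860768  -0.45196725
  76.62016528  45.43260079] (array([0.36307339, 0.39046521, 0.3839548 ]), array([ 0.26340163,  0.00488913, -0.96467387]))
case [225. 217.]
bot [263. 388.]
sq [274. 353.]
large [237. 210.]
small [133. 333.]
cork [112. 207.]
eye [180. 294.]
```

View pics/w2.png

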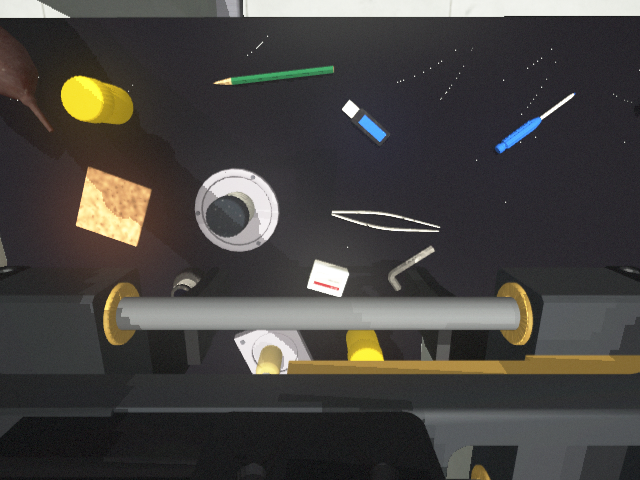

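The wrist view agrees with the triangulation to within 1-3 px: large holder (236,210), case top (228,216), cork (114,207), and the bottle just visible at (268,360). Next I move over the bottle.

```bash
python3 -m pendant '[{"tx":-0.6,"ty":-0.2,"tz":0,"spin":0,"claw":0},{"tx":-0.6,"ty":-0.2,"tz":0,"spin":0,"claw":0},{"tx":-0.6,"ty":-0.2,"tz":0,"spin":0,"claw":0},{"tx":-0.6,"ty":-0.2,"tz":0,"spin":0,"claw":0},{"tx":-0.6,"ty":-0.2,"tz":0,"spin":0,"claw":0},{"tx":-0.62,"ty":-0.18,"tz":0,"spin":0,"claw":0},{"tx":0,"ty":0,"tz":0,"spin":0,"claw":0},{"tx":0,"ty":0,"tz":0,"spin":0,"claw":0}]'
python3 - <<'E'
from h import *
for n in("top","scene"):
    cv2.imwrite(f"pics/{n}1.png",cams.read_camera(n)[:,:,::-1])
a=cv2.imread("pics/top1.png")[40:300,150:470];b=cv2.imread("pics/scene1.png")[150:410,230:550]
cv2.imwrite("pics/m1.png",np.hstack([cv2.resize(a,(400,325)),cv2.resize(b,(400,325))]))
E
```

```text
time_s: 3.32
tool_pos: [0.6099, 0.3334, 0.204]
tool_rot: [179.9, -0.1, -179.9]
force: [-1.3, 0.0, 0.3]
grip_width: 0.0871
grasp_force: 0.0
```

View pics/m1.png

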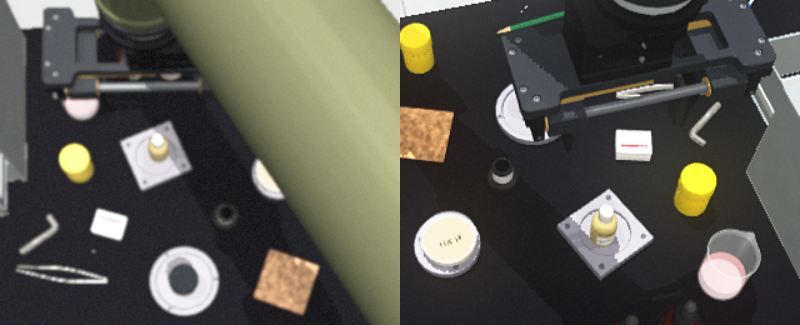

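The gripper hangs clear above the bottle, and nothing stands in the descent. I go down to the bottle body and close.

```bash
python3 -m pendant '[{"tx":-0.03,"ty":-0.03,"tz":0.6,"spin":0,"claw":0},{"tx":0,"ty":0,"tz":0.6,"spin":0,"claw":0},{"tx":0,"ty":0,"tz":0.6,"spin":0,"claw":0},{"tx":0,"ty":0,"tz":0.5,"spin":0,"claw":0},{"tx":0,"ty":0,"tz":0.4,"spin":0,"claw":0},{"tx":0,"ty":0,"tz":0.3,"spin":0,"claw":0},{"tx":0,"ty":0,"tz":0.24,"spin":0,"claw":0},{"tx":0,"ty":0,"tz":0,"spin":0,"claw":0}]' 12
python3 -m pendant '[{"tx":0,"ty":0,"tz":0,"spin":0,"claw":1},{"tx":0,"ty":0,"tz":0,"spin":0,"claw":1},{"tx":0,"ty":0,"tz":0,"spin":0,"claw":1},{"tx":0,"ty":0,"tz":0,"spin":0,"claw":1},{"tx":0,"ty":0,"tz":0,"spin":0,"claw":1},{"tx":0,"ty":0,"tz":0,"spin":0,"claw":1},{"tx":0,"ty":0,"tz":0,"spin":0,"claw":1},{"tx":0,"ty":0,"tz":0,"spin":0,"claw":1}]' 12
```

```text
time_s: 4.42
tool_pos: [0.6128, 0.33, 0.0414]
tool_rot: [-180.0, -0.1, 180.0]
force: [-0.2, -0.5, 0.3]
grip_width: 0.0874
grasp_force: 0.0
time_s: 5.42
tool_pos: [0.6133, 0.3304, 0.0422]
tool_rot: [180.0, 0.0, 180.0]
force: [-0.2, 0.9, 0.9]
grip_width: 0.015
grasp_force: 8.7
```

```bash
python3 - <<'E'
from h import *
o=env.get_obs();print(o["grip_width"],o["grasp_force"],o["tool_pos"])
for n in("top","scene"):
    cv2.imwrite(f"pics/{n}2.png",cams.read_camera(n)[:,:,::-1])
a=cv2.imread("pics/top2.png")[60:260,190:390];b=cv2.imread("pics/scene2.png")[240:440,320:520]
cv2.imwrite("pics/m2.png",np.hstack([cv2.resize(a,(400,400)),cv2.resize(b,(400,400))]))
E
```

```text
0.014995506685051832 8.720985800027847 [0.6132787  0.33035745 0.04218284]
```

View pics/m2.png

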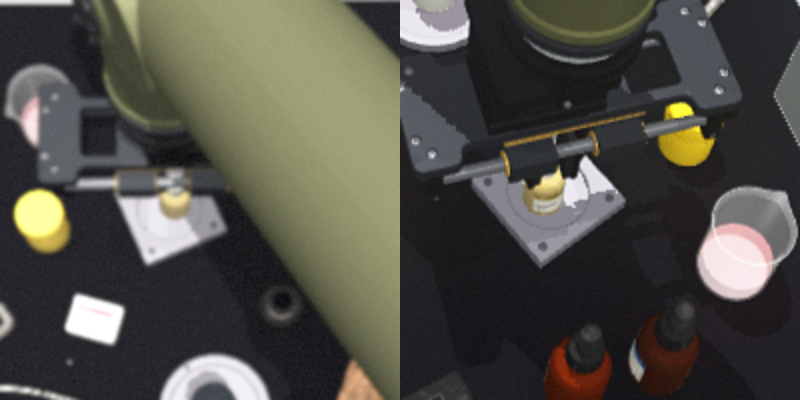

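The fingers seem to have closed on the cap rather than the body, near right panel (545,165). I'll look closer.

```bash
python3 - <<'E'
from h import *
S,T=cams.camera_info("scene"),cams.camera_info("top")
b=cv2.imread("pics/scene2.png")[275:375,340:450].copy();a=cv2.imread("pics/top2.png")[120:200,240:320].copy()
for z in (.025,.042,.055,.068): print(z,proj(S,(.613,.330,z)).round(1),(proj(S,(.613,.330,z))-[340,275])*5)
cv2.imwrite("pics/m3.png",cv2.resize(b,None,fx=5,fy=5,interpolation=cv2.INTER_CUBIC))
E
```

```text
0.025 [390.6 334.7] [252.77781518 298.73763226]
0.042 [391.6 329.1] [257.75683921 270.74878008]
0.055 [392.3 324.7] [261.68365497 248.6747621 ]
0.068 [393.1 320.2] [265.71859679 225.99292933]
```

View pics/m3.png

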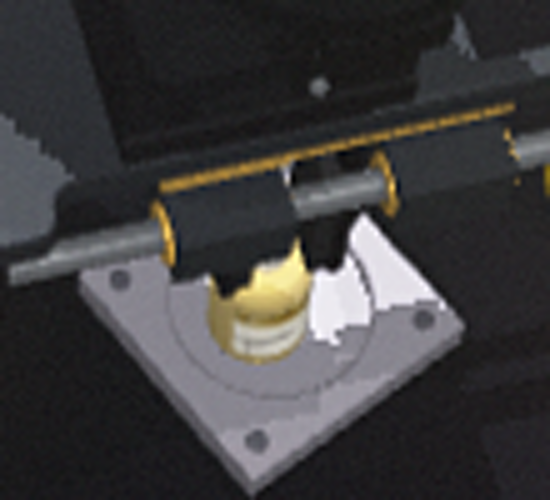

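```bash
python3 - <<'E'
from h import *
for n,(x0,x1,y0,y1) in dict(scene=(360,430,300,360),top=(255,300,130,190)).items():
  for k in (0,1,2):
    c=cv2.imread(f"pics/{n}{k}.png")[y0:y1,x0:x1]; h=cv2.cvtColor(c,cv2.COLOR_BGR2HSV)
    m=(h[...,0]>18)&(h[...,0]<35)&(h[...,1]>70)&(h[...,2]>90); ys,xs=np.nonzero(m)
    print(n,k,m.sum(),xs.min()+x0,xs.max()+x0,ys.min()+y0,ys.max()+y0)
for z,r in((.007,.0135),(.055,.0135)):
  for n in("scene","top"):
    ci=cams.camera_info(n); P=np.array([proj(ci,(.6115+r*np.cos(a),.332+r*np.sin(a),z)) for a in np.arange(0,6.3,.1)]); print(n,z,P.min(0).round(),P.max(0).round())
o=env.get_obs();print(o["force"],o["wrist_torque"])
a=cv2.imread("pics/scene0.png")[275:375,340:450];b=cv2.imread("pics/top2.png")[120:200,235:325];c=cv2.imread("pics/top0.png")[120:200,235:325]
cv2.imwrite("pics/m4.png",np.hstack([cv2.resize(i,(265,260),interpolation=cv2.INTER_CUBIC) for i in(a,c,b)]))
E
```

```text
scene 0 310 382 403 320 347
scene 1 313 382 403 320 347
scene 2 383 370 426 300 347
top 0 139 269 283 152 168
top 1 147 269 283 152 168
top 2 150 267 299 131 168
scene 0.007 [381. 330.] [401. 348.]
top 0.007 [270. 154.] [285. 169.]
scene 0.055 [383. 314.] [404. 333.]
top 0.055 [268. 144.] [285. 160.]
[-0.2093344  -0.2977847   0.12357353] [ 0.01593955  0.03210477 -0.01210174]
```

View pics/m4.png

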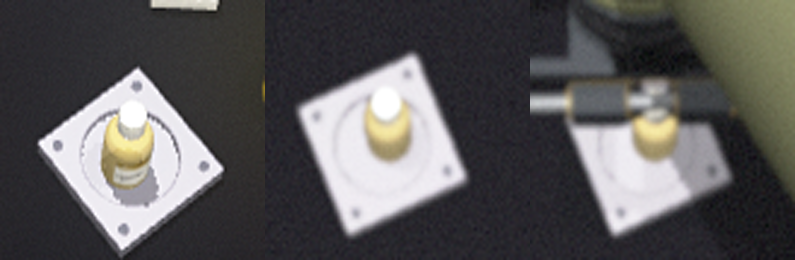

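The left panels are the start and the right panel is now: the bottle has not moved, and the jaws hold its cap (15 mm). So the tips are higher than the tool reading suggests. I'll open, go 10 mm lower and close again.

```bash
python3 -m pendant '[{"tx":0,"ty":0,"tz":0,"spin":0,"claw":0.3},{"tx":0,"ty":0,"tz":0,"spin":0,"claw":0.3},{"tx":0,"ty":0,"tz":0,"spin":0,"claw":0.3},{"tx":0,"ty":0,"tz":0,"spin":0,"claw":0.3},{"tx":0,"ty":0,"tz":0,"spin":0,"claw":0.3},{"tx":0,"ty":0,"tz":0.1,"spin":0,"claw":0.3},{"tx":0,"ty":0,"tz":0.1,"spin":0,"claw":0.3},{"tx":0,"ty":0,"tz":0,"spin":0,"claw":0.3}]' 12
python3 - <<'E'
from h import *
cv2.imwrite("pics/scene3.png",cams.read_camera("scene")[:,:,::-1])
cv2.imwrite("pics/m5.png",cv2.resize(cv2.imread("pics/scene3.png")[265:375,330:460],None,fx=5,fy=5,interpolation=cv2.INTER_CUBIC))
S=cams.camera_info("scene")
for y in(.30,.36):
  for z in(.015,.032,.05): print(y,z,((proj(S,(.6225,y,z))-[330,265])*5).round())
E
python3 -m pendant '[{"tx":0,"ty":0,"tz":0,"spin":0,"claw":1},{"tx":0,"ty":0,"tz":0,"spin":0,"claw":1},{"tx":0,"ty":0,"tz":0,"spin":0,"claw":1},{"tx":0,"ty":0,"tz":0,"spin":0,"claw":1},{"tx":0,"ty":0,"tz":0,"spin":0,"claw":1},{"tx":0,"ty":0,"tz":0,"spin":0,"claw":1}]' 12
```

```text
time_s: 6.52
tool_pos: [0.6127, 0.3299, 0.0312]
tool_rot: [-180.0, -0.1, 180.0]
force: [-1.0, -1.0, -0.5]
grip_width: 0.0603
grasp_force: 0.0
0.3 0.015 [202. 422.]
0.3 0.032 [205. 395.]
0.3 0.05 [209. 366.]
0.36 0.015 [418. 372.]
0.36 0.032 [425. 344.]
0.36 0.05 [432. 314.]
time_s: 7.32
tool_pos: [0.6133, 0.3304, 0.0323]
tool_rot: [180.0, 0.0, 180.0]
force: [0.2, 0.5, 0.4]
grip_width: 0.0258
grasp_force: 12.0
```

View pics/m5.png

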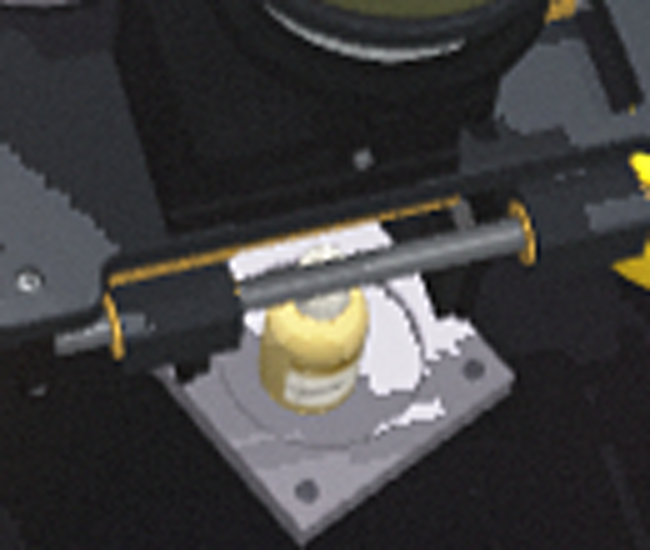

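With the open jaws the left tip is at (195,380), which puts it at z ≈ 0.04. The tips therefore stand about 9 mm above the reported TCP instead of 17 mm below it, and I'll allow for that. The grip is now 25.8 mm on the body with 12 N. I lift and turn to yaw 90, with the jaws along x so the body keeps clear of the microscope.

```bash
python3 -m pendant '[{"tx":0,"ty":0,"tz":-0.2,"spin":0,"claw":1},{"tx":0,"ty":0,"tz":-0.4,"spin":0,"claw":1},{"tx":0,"ty":0,"tz":-0.5,"spin":0,"claw":1},{"tx":0,"ty":0,"tz":-0.5,"spin":0,"claw":1},{"tx":0,"ty":0,"tz":-0.5,"spin":0.5,"claw":1},{"tx":0,"ty":0,"tz":-0.4,"spin":1,"claw":1},{"tx":0,"ty":0,"tz":-0.2,"spin":1,"claw":1},{"tx":0,"ty":0,"tz":0,"spin":1,"claw":1},{"tx":0,"ty":0,"tz":0,"spin":1,"claw":1},{"tx":0,"ty":0,"tz":0,"spin":1,"claw":1}]' 12
python3 -m pendant '[{"tx":0,"ty":0,"tz":0,"spin":1,"claw":1},{"tx":0,"ty":0,"tz":0,"spin":1,"claw":1},{"tx":0,"ty":0,"tz":0,"spin":1,"claw":1},{"tx":0,"ty":0,"tz":0,"spin":1,"claw":1},{"tx":0,"ty":0,"tz":0,"spin":1,"claw":1},{"tx":0,"ty":0,"tz":0,"spin":1,"claw":1},{"tx":0,"ty":0,"tz":0,"spin":1,"claw":1},{"tx":0,"ty":0,"tz":0,"spin":1,"claw":1},{"tx":0,"ty":0,"tz":0,"spin":1,"claw":1},{"tx":0,"ty":0,"tz":0,"spin":1,"claw":1}]' 12
python3 -m pendant '[{"tx":0,"ty":0,"tz":0,"spin":1,"claw":1},{"tx":0,"ty":0,"tz":0,"spin":1,"claw":1},{"tx":0,"ty":0,"tz":0,"spin":1,"claw":1},{"tx":0,"ty":0,"tz":0,"spin":1,"claw":1},{"tx":0,"ty":0,"tz":0,"spin":1,"claw":1},{"tx":0,"ty":0,"tz":0,"spin":1,"claw":1},{"tx":0,"ty":0,"tz":0,"spin":1,"claw":1},{"tx":0,"ty":0,"tz":0,"spin":0,"claw":1}]' 12
```

```text
time_s: 8.57
tool_pos: [0.6136, 0.3303, 0.1691]
tool_rot: [179.9, 0.1, 157.8]
force: [-0.1, 0.6, -1.4]
grip_width: 0.0258
grasp_force: 12.0
time_s: 9.82
tool_pos: [0.6136, 0.3304, 0.1691]
tool_rot: [179.9, -0.0, 117.8]
force: [0.0, -0.5, -0.7]
grip_width: 0.0262
grasp_force: 12.0
time_s: 10.82
tool_pos: [0.6136, 0.3305, 0.1688]
tool_rot: [179.9, -0.1, 90.0]
force: [-0.3, 0.4, -0.9]
grip_width: 0.026
grasp_force: 12.0
```

```bash
python3 -m pendant '[{"tx":-0.3,"ty":-0.3,"tz":0,"spin":0,"claw":1},{"tx":-0.5,"ty":-0.5,"tz":0,"spin":0,"claw":1},{"tx":-0.5,"ty":-0.6,"tz":0,"spin":0,"claw":1},{"tx":-0.5,"ty":-0.6,"tz":0,"spin":0,"claw":1},{"tx":-0.5,"ty":-0.6,"tz":0,"spin":0,"claw":1},{"tx":-0.5,"ty":-0.5,"tz":0,"spin":0,"claw":1},{"tx":-0.3,"ty":-0.3,"tz":0,"spin":0,"claw":1},{"tx":-0.26,"ty":-0.28,"tz":0,"spin":0,"claw":1},{"tx":0,"ty":0,"tz":0,"spin":0,"claw":1},{"tx":0,"ty":0,"tz":0,"spin":0,"claw":1}]' 12
python3 - <<'E'
from h import *
a=cams.read_camera("top")[:,:,::-1];b=cams.read_camera("scene")[:,:,::-1]
cv2.imwrite("pics/top4.png",a);cv2.imwrite("pics/scene4.png",b)
cv2.imwrite("pics/m6.png",np.hstack([cv2.resize(a[100:420,200:520],(400,400)),cv2.resize(b[60:380,120:440],(400,400))]))
E
```

```text
time_s: 12.08
tool_pos: [0.4299, 0.1629, 0.1679]
tool_rot: [179.9, -0.1, 90.0]
force: [0.1, 0.4, -0.8]
grip_width: 0.0261
grasp_force: 12.0
```

View pics/m6.png

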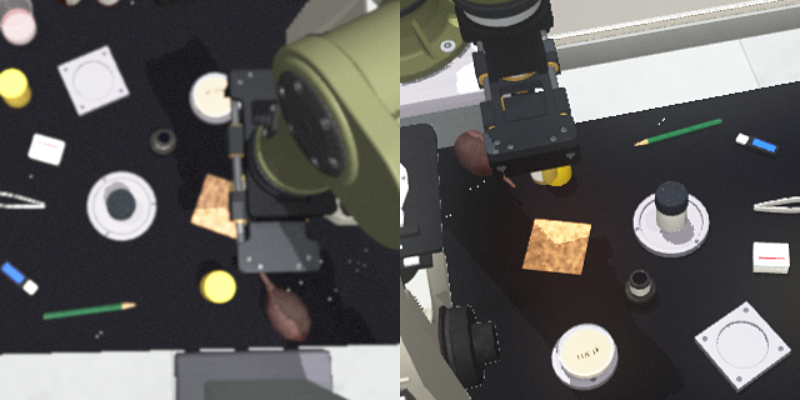

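The bottle hangs upright at (540,175), above the empty cork at (557,246), and the square holder is empty. I lower it.

```bash
python3 -m pendant '[{"tx":0,"ty":0,"tz":0.4,"spin":0,"claw":1},{"tx":0,"ty":0,"tz":0.6,"spin":0,"claw":1},{"tx":0,"ty":0,"tz":0.6,"spin":0,"claw":1},{"tx":0,"ty":0,"tz":0.5,"spin":0,"claw":1},{"tx":0,"ty":0,"tz":0.3,"spin":0,"claw":1},{"tx":0,"ty":0,"tz":0.2,"spin":0,"claw":1},{"tx":0,"ty":0,"tz":0.1,"spin":0,"claw":1},{"tx":0,"ty":0,"tz":0,"spin":0,"claw":1}]' 12
python3 -m pendant '[{"tx":0,"ty":0,"tz":0.04,"spin":0,"claw":1},{"tx":0,"ty":0,"tz":0,"spin":0,"claw":1},{"tx":0,"ty":0,"tz":0,"spin":0,"claw":1}]'
```

```text
time_s: 13.18
tool_pos: [0.4295, 0.1625, 0.0324]
tool_rot: [180.0, -0.0, 90.0]
force: [-0.9, 0.2, -1.3]
grip_width: 0.026
grasp_force: 12.0
time_s: 13.55
tool_pos: [0.4294, 0.1624, 0.0304]
tool_rot: [180.0, -0.0, 90.0]
force: [-0.1, -0.6, -1.4]
grip_width: 0.0261
grasp_force: 12.0
```

```bash
python3 -m pendant '[{"tx":0,"ty":0,"tz":0.04,"spin":0,"claw":1},{"tx":0,"ty":0,"tz":0,"spin":0,"claw":1}]'; python3 -m pendant '[{"tx":0,"ty":0,"tz":0,"spin":0,"claw":0.3},{"tx":0,"ty":0,"tz":0,"spin":0,"claw":0.3},{"tx":0,"ty":0,"tz":0,"spin":0,"claw":0.3},{"tx":0,"ty":0,"tz":0,"spin":0,"claw":0.3},{"tx":0,"ty":0,"tz":-0.4,"spin":0,"claw":0.3},{"tx":0,"ty":0,"tz":-0.6,"spin":0,"claw":0.3},{"tx":0,"ty":0,"tz":-0.6,"spin":0,"claw":0.3},{"tx":0,"ty":0,"tz":-0.3,"spin":0,"claw":0},{"tx":0,"ty":0,"tz":0,"spin":0,"claw":0}]'
```

```text
time_s: 13.8
tool_pos: [0.4299, 0.1628, 0.029]
tool_rot: [179.9, -0.1, 90.0]
force: [-1.3, -0.8, 4.6]
grip_width: 0.026
grasp_force: 12.0
time_s: 14.92
tool_pos: [0.4297, 0.1627, 0.1238]
tool_rot: [179.9, -0.1, 90.0]
force: [-0.2, 0.3, 0.6]
grip_width: 0.0738
grasp_force: 0.0
```

```bash
python3 -m pendant '[{"tx":0.3,"ty":0,"tz":0,"spin":0,"claw":0},{"tx":0.6,"ty":-0.03,"tz":0,"spin":0,"claw":0},{"tx":0.7,"ty":0,"tz":0,"spin":0,"claw":0},{"tx":0.6,"ty":0,"tz":0,"spin":0,"claw":0},{"tx":0.42,"ty":0,"tz":0,"spin":0,"claw":0},{"tx":0.2,"ty":0,"tz":0,"spin":0,"claw":0},{"tx":0,"ty":0,"tz":0,"spin":0,"claw":0},{"tx":0,"ty":0,"tz":0,"spin":0,"claw":0}]' 20
python3 - <<'E'
from h import *
a=cams.read_camera("top")[:,:,::-1];b=cams.read_camera("scene")[:,:,::-1]
cv2.imwrite("pics/top5.png",a);cv2.imwrite("pics/scene5.png",b)
cv2.imwrite("pics/m7.png",np.hstack([cv2.resize(a[120:360,220:460],(400,400)),cv2.resize(b[120:360,180:420],(400,400))]))
E
```

```text
time_s: 15.92
tool_pos: [0.428, 0.3021, 0.1231]
tool_rot: [-180.0, 0.0, 89.9]
force: [-0.4, -1.0, -0.0]
grip_width: 0.0872
grasp_force: 0.0
```

View pics/m7.png

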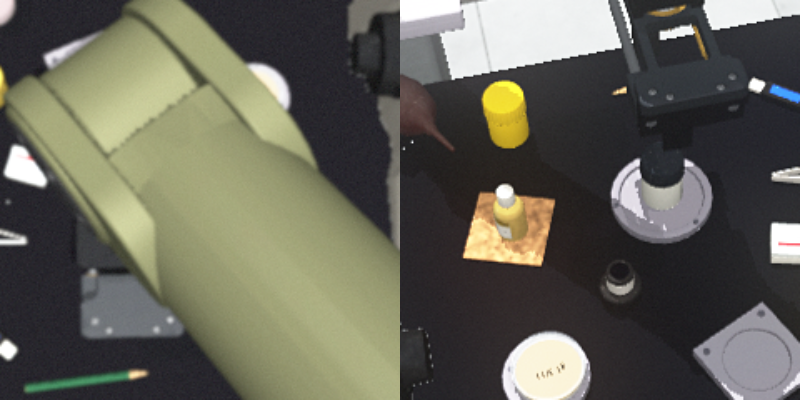

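The bottle stands upright on the cork at right panel (510,215), and the case is untouched under the gripper at (660,180). Now I go down on the case cap and close.

```bash
python3 -m pendant '[{"tx":0.03,"ty":0,"tz":0.4,"spin":0,"claw":0},{"tx":0,"ty":0,"tz":0.5,"spin":0,"claw":0},{"tx":0,"ty":0,"tz":0.4,"spin":0,"claw":0},{"tx":0,"ty":0,"tz":0.3,"spin":0,"claw":0},{"tx":0,"ty":0,"tz":0.2,"spin":0,"claw":0},{"tx":0,"ty":0,"tz":0.04,"spin":0,"claw":0},{"tx":0,"ty":0,"tz":0,"spin":0,"claw":0}]' 20
python3 -m pendant '[{"tx":0,"ty":0,"tz":0,"spin":0,"claw":1},{"tx":0,"ty":0,"tz":0,"spin":0,"claw":1},{"tx":0,"ty":0,"tz":0,"spin":0,"claw":1},{"tx":0,"ty":0,"tz":0,"spin":0,"claw":1},{"tx":0,"ty":0,"tz":0,"spin":0,"claw":1},{"tx":0,"ty":0,"tz":0,"spin":0,"claw":1}]' 20
```

```text
time_s: 16.9
tool_pos: [0.4281, 0.305, 0.0316]
tool_rot: [180.0, -0.0, 90.0]
force: [0.2, -0.0, -0.4]
grip_width: 0.087
grasp_force: 0.0
time_s: 17.65
tool_pos: [0.4279, 0.3048, 0.0312]
tool_rot: [180.0, -0.0, 90.0]
force: [0.5, -0.6, 0.7]
grip_width: 0.0387
grasp_force: 20.0
```

```bash
python3 -m pendant '[{"tx":0,"ty":0,"tz":-0.2,"spin":0,"claw":1},{"tx":0,"ty":0,"tz":-0.4,"spin":0,"claw":1},{"tx":0,"ty":0,"tz":-0.5,"spin":0,"claw":1},{"tx":0,"ty":0,"tz":-0.5,"spin":0,"claw":1},{"tx":0,"ty":0,"tz":0,"spin":0,"claw":1},{"tx":0,"ty":0,"tz":0,"spin":0,"claw":1}]' 20
python3 -m pendant '[{"tx":0.06,"ty":0.3,"tz":0,"spin":0,"claw":1},{"tx":0.1,"ty":0.5,"tz":0,"spin":0,"claw":1},{"tx":0.1,"ty":0.6,"tz":0,"spin":0,"claw":1},{"tx":0.1,"ty":0.6,"tz":0,"spin":0,"claw":1},{"tx":0.1,"ty":0.6,"tz":0,"spin":0,"claw":1},{"tx":0.1,"ty":0.5,"tz":0,"spin":0,"claw":1},{"tx":0.08,"ty":0.3,"tz":0,"spin":0,"claw":1},{"tx":0,"ty":0.19,"tz":0,"spin":0,"claw":1},{"tx":0,"ty":0,"tz":0,"spin":0,"claw":1},{"tx":0,"ty":0,"tz":0,"spin":0,"claw":1}]' 20
python3 - <<'E'
from h import *
a=cams.read_camera("top")[:,:,::-1];b=cams.read_camera("scene")[:,:,::-1]
cv2.imwrite("pics/top6.png",a);cv2.imwrite("pics/scene6.png",b)
cv2.imwrite("pics/m8.png",np.hstack([cv2.resize(a[80:320,200:440],(400,400)),cv2.resize(b[200:400,310:510],(400,400))]))
E
```

```text
time_s: 18.4
tool_pos: [0.4272, 0.3045, 0.1104]
tool_rot: [-180.0, 0.0, 90.0]
force: [-0.3, -0.3, -0.5]
grip_width: 0.0387
grasp_force: 20.0
time_s: 19.65
tool_pos: [0.6068, 0.3366, 0.1109]
tool_rot: [-180.0, 0.0, 90.0]
force: [-0.9, -0.3, -1.6]
grip_width: 0.0385
grasp_force: 20.0
```

View pics/m8.png

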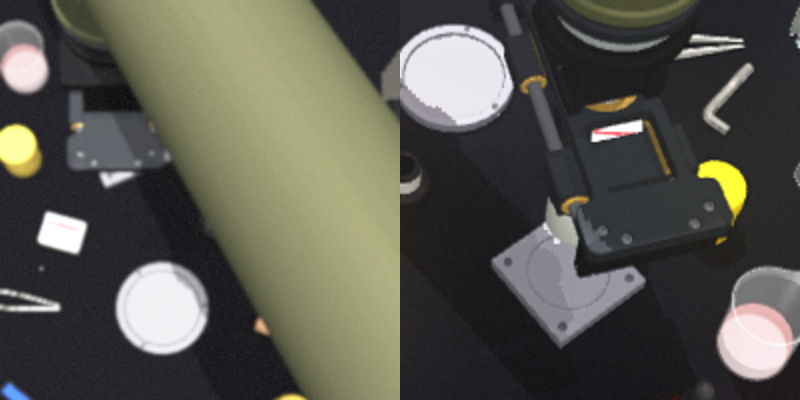

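The case is held above the square holder at (570,275), and the large round holder at (163,308) is empty. I lower it.

```bash
python3 -m pendant '[{"tx":0,"ty":0,"tz":0.4,"spin":0,"claw":1},{"tx":0,"ty":0,"tz":0.5,"spin":0,"claw":1},{"tx":0,"ty":0,"tz":0.4,"spin":0,"claw":1},{"tx":0,"ty":0,"tz":0.2,"spin":0,"claw":1},{"tx":0,"ty":0,"tz":0.06,"spin":0,"claw":1},{"tx":0,"ty":0,"tz":0,"spin":0,"claw":1}]' 20
python3 -m pendant '[{"tx":0,"ty":0,"tz":0.05,"spin":0,"claw":1},{"tx":0,"ty":0,"tz":0,"spin":0,"claw":1}]'
```

```text
time_s: 20.5
tool_pos: [0.6077, 0.3369, 0.0337]
tool_rot: [180.0, -0.0, 90.0]
force: [-0.5, -0.0, -1.2]
grip_width: 0.0389
grasp_force: 20.0
time_s: 20.75
tool_pos: [0.6078, 0.3369, 0.0313]
tool_rot: [179.9, -0.0, 90.0]
force: [-0.1, 0.5, -1.1]
grip_width: 0.0385
grasp_force: 20.0
```

```bash
python3 -m pendant '[{"tx":0,"ty":0,"tz":0.03,"spin":0,"claw":1},{"tx":0,"ty":0,"tz":0,"spin":0,"claw":1}]'; python3 -m pendant '[{"tx":0,"ty":0,"tz":0,"spin":0,"claw":0},{"tx":0,"ty":0,"tz":0,"spin":0,"claw":0},{"tx":0,"ty":0,"tz":0,"spin":0,"claw":0},{"tx":0,"ty":0,"tz":-0.3,"spin":0,"claw":0},{"tx":0,"ty":0,"tz":-0.6,"spin":0,"claw":0},{"tx":0,"ty":0,"tz":-0.6,"spin":0,"claw":0},{"tx":0,"ty":0,"tz":-0.3,"spin":0,"claw":0},{"tx":0,"ty":0,"tz":0,"spin":0,"claw":0}]'
```

```text
time_s: 21.0
tool_pos: [0.6079, 0.3372, 0.0312]
tool_rot: [179.9, -0.1, 90.0]
force: [-1.5, -0.8, 5.2]
grip_width: 0.0388
grasp_force: 20.0
time_s: 22.0
tool_pos: [0.6081, 0.3371, 0.1209]
tool_rot: [179.9, -0.1, 90.0]
force: [0.0, 0.0, 0.2]
grip_width: 0.0866
grasp_force: 0.0
```

```bash
python3 -m pendant '[{"tx":-0.3,"ty":-0.05,"tz":0,"spin":0,"claw":0},{"tx":-0.5,"ty":-0.1,"tz":0,"spin":0,"claw":0},{"tx":-0.6,"ty":-0.1,"tz":0,"spin":0,"claw":0},{"tx":-0.6,"ty":-0.1,"tz":0,"spin":0,"claw":0},{"tx":-0.6,"ty":-0.1,"tz":0,"spin":0,"claw":0},{"tx":-0.5,"ty":-0.1,"tz":0,"spin":0,"claw":0},{"tx":-0.24,"ty":-0.03,"tz":0,"spin":0,"claw":0},{"tx":0,"ty":0,"tz":0,"spin":0,"claw":0},{"tx":0,"ty":0,"tz":0,"spin":0,"claw":0}]' 15
python3 - <<'E'
from h import *
T,S=cams.camera_info("top"),cams.camera_info("scene")
def cen(f,box,beige,k):
    x0,x1,y0,y1=box;c=cv2.imread(f)[y0:y1,x0:x1];h=cv2.cvtColor(c,cv2.COLOR_BGR2HSV)
    m=(h[...,2]>110).astype(np.uint8)
    if beige: m&=((h[...,0]>12)&(h[...,0]<32)&(h[...,1]>k)).astype(np.uint8)
    m=cv2.morphologyEx(m,cv2.MORPH_CLOSE,np.ones((5,5)));cs=cv2.findContours(m,0,1)[0];c=cv2.convexHull(max(cs,key=cv2.contourArea))
    e=cv2.fitEllipse(c);return np.array(e[0])+[x0,y0],e[1]
for nm,be,z in(("dish",1,.025),("holder+",0,.011)):
    a=cen("pics/top0.png",(345,402,150,207),be,25);b=cen("pics/scene0.png",(235,300,312,375),be,25)
    print(nm,a,b,tri([(T,a[0]),(S,b[0])]),onz(T,a[0],z),onz(S,b[0],z))
a=cen("pics/top6.png",(265,330,232,298),0,0);b=cen("pics/scene4.png",(300,372,198,268),0,0)
print("large",a,b,onz(T,a[0],.009),onz(S,b[0],.009))
# case now in square: dark cap centroid
s=cams.read_camera("scene")[:,:,::-1].copy();t=cams.read_camera("top")[:,:,::-1].copy();cv2.imwrite("pics/scene7.png",s);cv2.imwrite("pics/top7.png",t)
E
```

```text
time_s: 23.12
tool_pos: [0.5782, 0.1713, 0.1191]
tool_rot: [180.0, -0.0, 90.1]
force: [-0.1, -0.1, -0.0]
grip_width: 0.0867
grasp_force: 0.0
dish (array([371.00758743, 176.80285072]), (27.34491729736328, 28.537094116210938)) (array([269.08027267, 342.72701263]), (37.75630187988281, 39.68939208984375)) (array([0.57938857, 0.17138638, 0.01221815]), [np.float64(0.0002522898152548858), np.float64(0.0002522898152549516)]) [0.57581352 0.17359564 0.025     ] [0.58531523 0.17113267 0.025     ]
holder+ (array([372.36232758, 178.19256973]), (41.68901062011719, 42.49715805053711)) (array([267.38651276, 344.30499268]), (49.89108657836914, 53.736839294433594)) (array([0.5784706 , 0.16852013, 0.0066984 ]), [np.float64(3.07174123271948e-05), np.float64(3.071741232728191e-05)]) [0.57727004 0.16922067 0.011     ] [0.58046871 0.16850238 0.011     ]
large (array([296.63487625, 264.60845184]), (55.241798400878906, 55.858036041259766)) (array([336.64439774, 237.83883667]), (52.877193450927734, 60.93257522583008)) [0.43086294 0.30248628 0.009     ] [0.43446344 0.30140013 0.009     ]
```

```bash
python3 -m pendant '[{"tx":-0.02,"ty":0.02,"tz":0.5,"spin":0,"claw":0},{"tx":0,"ty":0,"tz":0.5,"spin":0,"claw":0},{"tx":0,"ty":0,"tz":0.4,"spin":0,"claw":0},{"tx":0,"ty":0,"tz":0.2,"spin":0,"claw":0},{"tx":0,"ty":0,"tz":0.1,"spin":0,"claw":0},{"tx":0,"ty":0,"tz":0.08,"spin":0,"claw":0},{"tx":0,"ty":0,"tz":0.08,"spin":0,"claw":0},{"tx":0,"ty":0,"tz":0,"spin":0,"claw":0}]' 5
python3 -m pendant '[{"tx":0,"ty":0,"tz":0.08,"spin":0,"claw":0.2},{"tx":0,"ty":0,"tz":0.08,"spin":0,"claw":0.2},{"tx":0,"ty":0,"tz":0,"spin":0,"claw":0.2},{"tx":0,"ty":0,"tz":0,"spin":0,"claw":0.4},{"tx":0,"ty":0,"tz":0,"spin":0,"claw":0.4},{"tx":0,"ty":0,"tz":0,"spin":0,"claw":0.4}]' 5
```

```text
time_s: 24.22
tool_pos: [0.5792, 0.1688, 0.0262]
tool_rot: [180.0, -0.0, 90.0]
force: [0.4, -0.0, 0.2]
grip_width: 0.0872
grasp_force: 0.0
time_s: 24.98
tool_pos: [0.5793, 0.1688, 0.0183]
tool_rot: [180.0, -0.0, 90.0]
force: [-0.9, 0.1, -0.5]
grip_width: 0.0539
grasp_force: 0.0
```

The jaws closed above the dish with nothing between them, which confirms the tip offset is more than 7 mm. I open and step down.

```bash
python3 -m pendant '[{"tx":0,"ty":0,"tz":0,"spin":0,"claw":0.15},{"tx":0,"ty":0,"tz":0,"spin":0,"claw":0.15},{"tx":0,"ty":0,"tz":0.1,"spin":0,"claw":0.15},{"tx":0,"ty":0,"tz":0,"spin":0,"claw":0.15},{"tx":0,"ty":0,"tz":0,"spin":0,"claw":0.4},{"tx":0,"ty":0,"tz":0,"spin":0,"claw":0.4},{"tx":0,"ty":0,"tz":0,"spin":0,"claw":0.4},{"tx":0,"ty":0,"tz":0,"spin":0,"claw":0.4}]' 5
```

```text
time_s: 25.98
tool_pos: [0.5792, 0.1688, 0.0132]
tool_rot: [180.0, -0.0, 90.0]
force: [-0.1, 0.6, 0.1]
grip_width: 0.0527
grasp_force: 0.0
```

```bash
python3 -m pendant '[{"tx":0,"ty":0,"tz":0,"spin":0,"claw":0.15},{"tx":0,"ty":0,"tz":0,"spin":0,"claw":0.15},{"tx":0,"ty":0,"tz":0.08,"spin":0,"claw":0.15},{"tx":0,"ty":0,"tz":0,"spin":0,"claw":0.15},{"tx":0,"ty":0,"tz":0,"spin":0,"claw":0.4},{"tx":0,"ty":0,"tz":0,"spin":0,"claw":0.4},{"tx":0,"ty":0,"tz":0,"spin":0,"claw":0.4},{"tx":0,"ty":0,"tz":0,"spin":0,"claw":0.4}]' 5
```

```text
time_s: 26.98
tool_pos: [0.5792, 0.1688, 0.0093]
tool_rot: [180.0, -0.0, 90.0]
force: [-0.2, -0.2, -0.3]
grip_width: 0.0528
grasp_force: 0.0
```

```bash
python3 - <<'E'
from h import *
S=cams.camera_info("scene")
s=cams.read_camera("scene")[:,:,::-1].copy();cv2.imwrite("pics/scene8.png",s);cv2.imwrite("pics/top8.png",cams.read_camera("top")[:,:,::-1])
for f in("scene0","scene8"):
    c=cv2.imread(f"pics/{f}.png")[312:375,235:305];h=cv2.cvtColor(c,cv2.COLOR_BGR2HSV)
    m=(h[...,2]>110)&(h[...,0]>12)&(h[...,0]<32)&(h[...,1]>25)
    print(f); print("\n".join("".join("#" if v else ("." if g<70 else "o") for v,g in zip(r,gr)) for r,gr in zip(m[::2],h[::2,:,2])))
for z in(.005,.02,.035): print(z,[((proj(S,(.579+d,.169-.0,z))-[235,312])/[1,2]).round() for d in(-.027,.027)])
E
```

```text
scene0
......................................................................
......................................................................
......................................................................
................................ooooooo...............................
........................ooooooooooooooooooooo.........................
.....................oooooooooooooooooooooooooooo.....................
..................oooooooooooooo######o#ooooooooooo...................
................oooooooooo###################oooooooo.................
..............ooooooooo#########################oooooo................
............oooooooo##############################ooooo...............
..........ooooooooo#################################oooo..............
.........oooooooo####################################oooo.............
........oooooooo######################################oooo............
.......oooooooo#######################################ooooo...........
.......oooooooo#######################################ooooo...........
......ooooooooo#############
[... 2891 characters left out ...]
.ooooooo..................................................oo.........
..oooooooo............................................................
..ooooooooo.........................................ooo...............
..ooooooooo........................................oooo..........oo...
...oooooo.oooo......................................oo...o............
...ooooooooooo...................................o....................
...ooooooooooo......oooo..............................................
....oooooooooo.....ooooo..............................................
0.005 [array([29.,  8.]), array([37., 26.])]
0.02 [array([28.,  5.]), array([36., 23.])]
0.035 [array([27.,  3.]), array([35., 21.])]
```

The dish is still in its place and only hidden by the gripper. I keep stepping down.

```bash
python3 -m pendant '[{"tx":0,"ty":0,"tz":0,"spin":0,"claw":0.15},{"tx":0,"ty":0,"tz":0,"spin":0,"claw":0.15},{"tx":0,"ty":0,"tz":0.08,"spin":0,"claw":0.15},{"tx":0,"ty":0,"tz":0,"spin":0,"claw":0.15},{"tx":0,"ty":0,"tz":0,"spin":0,"claw":0.4},{"tx":0,"ty":0,"tz":0,"spin":0,"claw":0.4},{"tx":0,"ty":0,"tz":0,"spin":0,"claw":0.4},{"tx":0,"ty":0,"tz":0,"spin":0,"claw":0.4}]' 5
```

```text
time_s: 28.08
tool_pos: [0.5792, 0.1688, 0.0052]
tool_rot: [180.0, -0.0, 90.0]
force: [-0.1, 0.3, 0.1]
grip_width: 0.059
grasp_force: 5.0
```

The jaws touch the dish at 59 mm, so the tips are at about z 0.021-0.025. I open, go 5 mm lower and grip properly.

```bash
python3 -m pendant '[{"tx":0,"ty":0,"tz":0,"spin":0,"claw":0.15},{"tx":0,"ty":0,"tz":0,"spin":0,"claw":0.15},{"tx":0,"ty":0,"tz":0.05,"spin":0,"claw":0.15},{"tx":0,"ty":0,"tz":0.05,"spin":0,"claw":0.15},{"tx":0,"ty":0,"tz":0,"spin":0,"claw":0.4},{"tx":0,"ty":0,"tz":0,"spin":0,"claw":0.4},{"tx":0,"ty":0,"tz":0,"spin":0,"claw":0.6},{"tx":0,"ty":0,"tz":0,"spin":0,"claw":0.6}]' 10
```

```text
time_s: 29.08
tool_pos: [0.5792, 0.1688, 0.0002]
tool_rot: [180.0, -0.0, 90.0]
force: [-0.2, 0.6, 0.3]
grip_width: 0.0593
grasp_force: 10.0
```

```bash
python3 -m pendant '[{"tx":0,"ty":0,"tz":-0.1,"spin":0,"claw":0.6},{"tx":0,"ty":0,"tz":-0.3,"spin":0,"claw":0.6},{"tx":0,"ty":0,"tz":-0.5,"spin":0,"claw":0.6},{"tx":0,"ty":0,"tz":-0.5,"spin":0,"claw":0.6},{"tx":0,"ty":0,"tz":-0.4,"spin":0,"claw":0.6},{"tx":0,"ty":0,"tz":0,"spin":0,"claw":0.6}]' 10
python3 -m pendant '[{"tx":0.2,"ty":-0.2,"tz":0,"spin":0,"claw":0.6},{"tx":0.4,"ty":-0.4,"tz":0,"spin":0,"claw":0.6},{"tx":0.4,"ty":-0.5,"tz":0,"spin":0,"claw":0.6},{"tx":0.5,"ty":-0.5,"tz":0,"spin":0,"claw":0.6},{"tx":0.4,"ty":-0.5,"tz":0,"spin":0,"claw":0.6},{"tx":0.4,"ty":-0.4,"tz":0,"spin":0,"claw":0.6},{"tx":0.2,"ty":-0.3,"tz":0,"spin":0,"claw":0.6},{"tx":0.14,"ty":-0.13,"tz":0,"spin":0,"claw":0.6},{"tx":0,"ty":0,"tz":0,"spin":0,"claw":0.6},{"tx":0,"ty":0,"tz":0,"spin":0,"claw":0.6}]' 10
python3 - <<'E'
from h import *
b=cams.read_camera("scene")[:,:,::-1];cv2.imwrite("pics/scene9.png",b)
a=cams.read_camera("top")[:,:,::-1];cv2.imwrite("pics/top9.png",a)
cv2.imwrite("pics/m9.png",np.hstack([cv2.resize(b[130:370,190:450],(800,600))]))
E
```

```text
time_s: 29.82
tool_pos: [0.5807, 0.1692, 0.0926]
tool_rot: [179.8, -0.1, 90.0]
force: [0.1, 0.4, -0.8]
grip_width: 0.0597
grasp_force: 10.0
time_s: 31.08
tool_pos: [0.4333, 0.3001, 0.0899]
tool_rot: [180.0, 0.0, 89.9]
force: [-0.3, 0.2, -0.5]
grip_width: 0.0597
grasp_force: 10.0
```

View pics/m9.png

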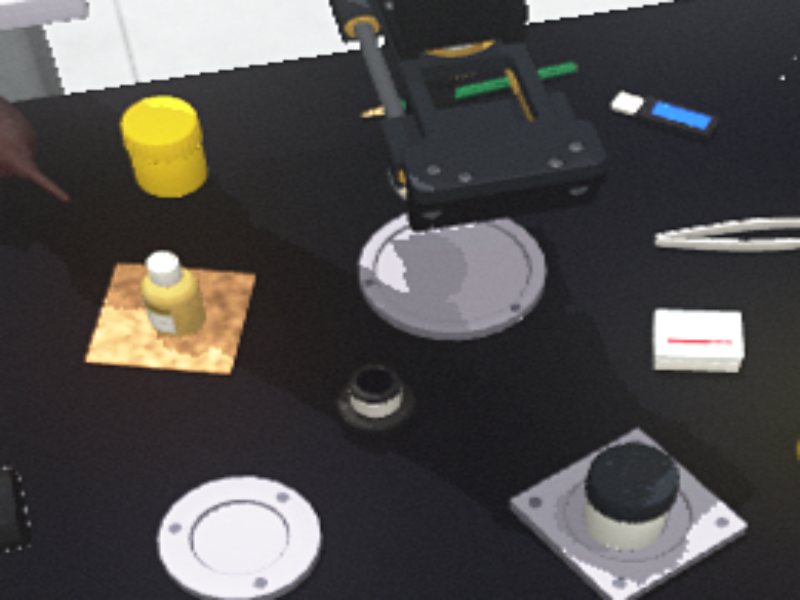

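The dish is held over the empty large holder at (450,270). The case stands in the square holder at (630,495), the bottle is on the cork at (170,295), and the small holder at (240,535) is empty. I lower the dish.

```bash
python3 -m pendant '[{"tx":0.02,"ty":-0.02,"tz":0.3,"spin":0,"claw":0.6},{"tx":0,"ty":0,"tz":0.5,"spin":0,"claw":0.6},{"tx":0,"ty":0,"tz":0.5,"spin":0,"claw":0.6},{"tx":0,"ty":0,"tz":0.3,"spin":0,"claw":0.6},{"tx":0,"ty":0,"tz":0.15,"spin":0,"claw":0.6},{"tx":0,"ty":0,"tz":0.06,"spin":0,"claw":0.6},{"tx":0,"ty":0,"tz":0,"spin":0,"claw":0.6},{"tx":0,"ty":0,"tz":0,"spin":0,"claw":0.6}]' 10
python3 -m pendant '[{"tx":0,"ty":0,"tz":0.04,"spin":0,"claw":0.6},{"tx":0,"ty":0,"tz":0,"spin":0,"claw":0.6}]'
```

```text
time_s: 32.17
tool_pos: [0.4323, 0.3022, 0.0004]
tool_rot: [179.9, -0.1, 90.0]
force: [0.1, -0.4, -0.5]
grip_width: 0.0598
grasp_force: 10.0
time_s: 32.42
tool_pos: [0.4317, 0.3019, -0.0023]
tool_rot: [180.0, -0.0, 90.0]
force: [-0.2, 0.2, -0.8]
grip_width: 0.0594
grasp_force: 10.0
```

```bash
python3 -m pendant '[{"tx":0,"ty":0,"tz":0.02,"spin":0,"claw":0.6},{"tx":0,"ty":0,"tz":0,"spin":0,"claw":0.6}]'; python3 -m pendant '[{"tx":0,"ty":0,"tz":0.015,"spin":0,"claw":0.6},{"tx":0,"ty":0,"tz":0,"spin":0,"claw":0.6}]'
```

```text
time_s: 32.67
tool_pos: [0.4317, 0.3018, -0.0034]
tool_rot: [-180.0, 0.0, 90.0]
force: [-0.2, -0.1, -0.8]
grip_width: 0.0595
grasp_force: 10.0
time_s: 32.92
tool_pos: [0.4318, 0.3019, -0.0039]
tool_rot: [180.0, -0.0, 90.0]
force: [-0.4, -0.5, 1.7]
grip_width: 0.0591
grasp_force: 10.0
```

Contact is felt at the expected height. I release, rise and go to the bottle.

```bash
python3 -m pendant '[{"tx":0,"ty":0,"tz":0,"spin":0,"claw":0.1},{"tx":0,"ty":0,"tz":0,"spin":0,"claw":0.1},{"tx":0,"ty":0,"tz":0,"spin":0,"claw":0.1},{"tx":0,"ty":0,"tz":-0.3,"spin":0,"claw":0.1},{"tx":0,"ty":0,"tz":-0.5,"spin":0,"claw":0.1},{"tx":0,"ty":0,"tz":-0.6,"spin":0,"claw":0.1},{"tx":0,"ty":0,"tz":-0.6,"spin":0,"claw":0.1},{"tx":0,"ty":0,"tz":-0.2,"spin":0,"claw":0.1},{"tx":0,"ty":0,"tz":0,"spin":0,"claw":0.1}]' 12
python3 -m pendant '[{"tx":-0.3,"ty":-0.04,"tz":0,"spin":0,"claw":0.1},{"tx":-0.6,"ty":0,"tz":0,"spin":0,"claw":0.1},{"tx":-0.7,"ty":0,"tz":0,"spin":0,"claw":0.1},{"tx":-0.6,"ty":0,"tz":0,"spin":0,"claw":0.1},{"tx":-0.4,"ty":0,"tz":0,"spin":0,"claw":0.1},{"tx":-0.18,"ty":0,"tz":0,"spin":0,"claw":0.1},{"tx":0,"ty":0,"tz":0,"spin":0,"claw":0.1},{"tx":0,"ty":0,"tz":0,"spin":0,"claw":0.1}]' 12
```

```text
time_s: 34.05
tool_pos: [0.4321, 0.3021, 0.1066]
tool_rot: [179.9, -0.1, 90.0]
force: [-1.0, -0.2, -0.8]
grip_width: 0.0785
grasp_force: 0.0
time_s: 35.05
tool_pos: [0.4296, 0.1639, 0.1059]
tool_rot: [180.0, -0.0, 90.1]
force: [-0.2, -0.4, 0.4]
grip_width: 0.0785
grasp_force: 0.0
```

```bash
python3 -m pendant '[{"tx":-0.02,"ty":0,"tz":0.4,"spin":0,"claw":0.1},{"tx":0,"ty":0,"tz":0.5,"spin":0,"claw":0.1},{"tx":0,"ty":0,"tz":0.4,"spin":0,"claw":0.1},{"tx":0,"ty":0,"tz":0.3,"spin":0,"claw":0.1},{"tx":0,"ty":0,"tz":0.2,"spin":0,"claw":0.1},{"tx":0,"ty":0,"tz":0.04,"spin":0,"claw":0.1},{"tx":0,"ty":0,"tz":0,"spin":0,"claw":0.1}]' 12
python3 -m pendant '[{"tx":0,"ty":0,"tz":0,"spin":0,"claw":1},{"tx":0,"ty":0,"tz":0,"spin":0,"claw":1},{"tx":0,"ty":0,"tz":0,"spin":0,"claw":1},{"tx":0,"ty":0,"tz":0,"spin":0,"claw":1},{"tx":0,"ty":0,"tz":0,"spin":0,"claw":1},{"tx":0,"ty":0,"tz":0,"spin":0,"claw":1}]' 12
```

```text
time_s: 35.92
tool_pos: [0.4301, 0.1621, 0.0143]
tool_rot: [180.0, -0.0, 90.0]
force: [-0.3, 0.5, -0.1]
grip_width: 0.0786
grasp_force: 0.0
time_s: 36.67
tool_pos: [0.4299, 0.1619, 0.014]
tool_rot: [180.0, -0.0, 90.0]
force: [0.5, 0.4, 0.2]
grip_width: 0.0268
grasp_force: 12.2
```

```bash
python3 -m pendant '[{"tx":0,"ty":0,"tz":-0.2,"spin":0,"claw":1},{"tx":0,"ty":0,"tz":-0.5,"spin":0,"claw":1},{"tx":0,"ty":0,"tz":-0.6,"spin":0,"claw":1},{"tx":0,"ty":0,"tz":-0.5,"spin":0,"claw":1},{"tx":0,"ty":0,"tz":0,"spin":0,"claw":1}]' 12
python3 -m pendant '[{"tx":0,"ty":0.3,"tz":0,"spin":0,"claw":1},{"tx":0.04,"ty":0.5,"tz":0,"spin":0,"claw":1},{"tx":0.04,"ty":0.6,"tz":0,"spin":0,"claw":1},{"tx":0.04,"ty":0.6,"tz":0,"spin":0,"claw":1},{"tx":0.02,"ty":0.5,"tz":0,"spin":0,"claw":1},{"tx":0,"ty":0.3,"tz":0,"spin":0,"claw":1},{"tx":0,"ty":0.18,"tz":0,"spin":0,"claw":1},{"tx":0,"ty":0,"tz":0,"spin":0,"claw":1},{"tx":0,"ty":0,"tz":0,"spin":0,"claw":1}]' 12
python3 - <<'E'
from h import *
T,S=cams.camera_info("top"),cams.camera_info("scene")
b=cams.read_camera("scene")[:,:,::-1].copy();cv2.imwrite("pics/scene10.png",b)
def cen(c,x0,y0,lo,hi,s,v):
    h=cv2.cvtColor(c,cv2.COLOR_BGR2HSV);m=((h[...,2]>v)&(h[...,0]>lo)&(h[...,0]<hi)&(h[...,1]>s)).astype(np.uint8)
    m=cv2.morphologyEx(m,cv2.MORPH_CLOSE,np.ones((5,5)));c=cv2.convexHull(max(cv2.findContours(m,0,1)[0],key=cv2.contourArea));e=cv2.fitEllipse(c);return np.array(e[0])+[x0,y0],e[1]
e=cen(b[195:270,300:375],300,195,12,32,25,60);print("dish",e,onz(S,e[0],.013))
s=cv2.imread("pics/scene9.png")
c=s[290:380,225:300];m=(c.max(2)>110).astype(np.uint8);k=cv2.convexHull(max(cv2.findContours(m,0,1)[0],key=cv2.contourArea));q=cv2.fitEllipse(k);u=np.array(q[0])+[225,290];print("small",u,q[1],onz(S,u,.009))
E
```

```text
time_s: 37.3
tool_pos: [0.4313, 0.1626, 0.1061]
tool_rot: [179.8, -0.2, 90.0]
force: [-0.1, 0.9, -1.3]
grip_width: 0.0261
grasp_force: 12.0
time_s: 38.42
tool_pos: [0.578, 0.1689, 0.1038]
tool_rot: [-180.0, -0.0, 90.0]
force: [0.4, -0.7, -1.6]
grip_width: 0.0266
grasp_force: 12.0
dish (array([338.19020844, 236.56844711]), (30.860042572021484, 35.43352127075195)) [0.4354235  0.30352152 0.013     ]
small [267.3295784  344.95960999] (49.50173568725586, 53.37990951538086) [0.58045678 0.16824524 0.009     ]
```

The dish is within about 2 mm of the large holder's centre. I lower the bottle into the small holder.

```bash
python3 -m pendant '[{"tx":0,"ty":0.02,"tz":0.4,"spin":0,"claw":1},{"tx":0,"ty":0,"tz":0.5,"spin":0,"claw":1},{"tx":0,"ty":0,"tz":0.4,"spin":0,"claw":1},{"tx":0,"ty":0,"tz":0.25,"spin":0,"claw":1},{"tx":0,"ty":0,"tz":0.1,"spin":0,"claw":1},{"tx":0,"ty":0,"tz":0.04,"spin":0,"claw":1},{"tx":0,"ty":0,"tz":0,"spin":0,"claw":1}]' 12
python3 -m pendant '[{"tx":0,"ty":0,"tz":0.02,"spin":0,"claw":1},{"tx":0,"ty":0,"tz":0,"spin":0,"claw":1}]'; python3 -m pendant '[{"tx":0,"ty":0,"tz":0.02,"spin":0,"claw":1},{"tx":0,"ty":0,"tz":0,"spin":0,"claw":1}]'
```

```text
time_s: 39.35
tool_pos: [0.5802, 0.1689, 0.02]
tool_rot: [179.9, -0.0, 90.0]
force: [-0.7, -0.4, -0.3]
grip_width: 0.0265
grasp_force: 12.0
time_s: 39.6
tool_pos: [0.5799, 0.1689, 0.0188]
tool_rot: [180.0, -0.0, 90.0]
force: [-1.2, 0.2, -1.3]
grip_width: 0.0269
grasp_force: 12.0
time_s: 39.85
tool_pos: [0.5796, 0.1688, 0.0174]
tool_rot: [-180.0, -0.0, 90.0]
force: [0.7, -0.6, -1.3]
grip_width: 0.0269
grasp_force: 12.0
```

```bash
python3 -m pendant '[{"tx":0,"ty":0,"tz":0.02,"spin":0,"claw":1},{"tx":0,"ty":0,"tz":0,"spin":0,"claw":1}]'; python3 -m pendant '[{"tx":0,"ty":0,"tz":0,"spin":0,"claw":0.3},{"tx":0,"ty":0,"tz":0,"spin":0,"claw":0.3},{"tx":0,"ty":0,"tz":0,"spin":0,"claw":0.3},{"tx":0,"ty":0,"tz":0,"spin":0,"claw":0.3},{"tx":0,"ty":0,"tz":-0.3,"spin":0,"claw":0.3},{"tx":0,"ty":0,"tz":-0.6,"spin":0,"claw":0.3},{"tx":0,"ty":0,"tz":-0.6,"spin":0,"claw":0.3},{"tx":0,"ty":0,"tz":-0.6,"spin":0,"claw":0.3},{"tx":0,"ty":0,"tz":-0.3,"spin":0,"claw":0.3},{"tx":0,"ty":0,"tz":0,"spin":0,"claw":0.3}]'
python3 -m pendant '[{"tx":0.3,"ty":-0.4,"tz":-0.3,"spin":0,"claw":0.3},{"tx":0.5,"ty":-0.6,"tz":-0.3,"spin":0,"claw":0.3},{"tx":0.6,"ty":-0.6,"tz":0,"spin":0,"claw":0.3},{"tx":0.6,"ty":-0.4,"tz":0,"spin":0,"claw":0.3},{"tx":0.6,"ty":0,"tz":0,"spin":0,"claw":0.3},{"tx":0.6,"ty":0,"tz":0,"spin":0,"claw":0.3},{"tx":0.3,"ty":0,"tz":0,"spin":0,"claw":0.3},{"tx":0,"ty":0,"tz":0,"spin":0,"claw":0.3},{"tx":0,"ty":0,"tz":0,"spin":0,"claw":0.3}]'
python3 - <<'E'
from h import *
T,S=cams.camera_info("top"),cams.camera_info("scene")
b=cams.read_camera("scene")[:,:,::-1].copy();t=cams.read_camera("top")[:,:,::-1].copy();cv2.imwrite("pics/scene11.png",b);cv2.imwrite("pics/top11.png",t)
def hull(m): 
    k=max(cv2.findContours(cv2.morphologyEx(m.astype(np.uint8),cv2.MORPH_CLOSE,np.ones((3,3))),0,1)[0],key=cv2.contourArea);x,y,w,h=cv2.boundingRect(k);return x,y,w,h,cv2.contourArea(k)
h=cv2.cvtColor(b,cv2.COLOR_BGR2HSV)
yel=(h[...,0]>18)&(h[...,0]<35)&(h[...,1]>70)&(h[...,2]>70)
print("yellow near small",hull(yel[280:375,235:305]))
def box(ci,p,z0,z1,r):
    P=np.array([proj(ci,(p[0]+r*np.cos(a),p[1]+r*np.sin(a),z)) for a in np.arange(0,6.3,.1) for z in(z0,z1)]);return P.min(0).round(),P.max(0).round()
print("bottle expect",[v-[235,280] for v in box(S,(.580,.1685),.007,.055,.0135)])
blk=(h[...,2]<75); print("case cap",hull(blk[285:355,380:420]) ,[v-[380,285] for v in box(S,(.6079,.337),.044,.062,.0195)])
be=(h[...,0]>12)&(h[...,0]<32)&(h[...,1]>25)&(h[...,2]>60);print("dish",hull(be[195:275,300:375]))
# unmoved things: image difference near eyepiece/box
s0=cv2.imread("pics/scene0.png")
for n,(x,y) in dict(eye=(312,283),box=(417,266)).items():
    tp=s0[y-16:y+17,x-17:x+18];r=cv2.matchTemplate(b[y-30:y+31,x-30:x+31],tp,cv2.TM_CCOEFF_NORMED);_,v,_,l=cv2.minMaxLoc(r);print(n,v,np.array(l)-[13,14])
o=env.get_obs();print(o["tool_pos"],o["time_s"])
E
```

```text
time_s: 40.1
tool_pos: [0.5799, 0.1688, 0.0169]
tool_rot: [180.0, -0.0, 90.0]
force: [-0.8, -0.0, 3.5]
grip_width: 0.0265
grasp_force: 12.0
time_s: 41.35
tool_pos: [0.5805, 0.169, 0.1378]
tool_rot: [179.9, -0.1, 90.0]
force: [-0.3, 0.5, -0.9]
grip_width: 0.0611
grasp_force: 0.0
time_s: 42.48
tool_pos: [0.4805, 0.3421, 0.1661]
tool_rot: [-180.0, 0.1, 89.9]
force: [0.1, -0.4, 0.4]
grip_width: 0.0609
grasp_force: 0.0
yellow near small (24, 47, 22, 28, 305.0)
bottle expect [array([19., 40.]), array([43., 75.])]
case cap (0, 0, 40, 54, 1789.0) [array([ 1., 19.]), array([32., 53.])]
dish (21, 27, 36, 31, 812.0)
eye 0.9845638871192932 [0 0]
box 0.9966787099838257 [0 0]
[0.48044919 0.34222014 0.16644412] 42.575
```

All three placings made contact at the predicted heights, and the eyepiece and box match their start positions with 0 px shift. I'll check the bottle's offset in its recess once more.

```bash
python3 - <<'E'
from h import *
T,S=cams.camera_info("top"),cams.camera_info("scene")
for n,ci,(x0,x1,y0,y1) in(("scene",S,(235,305,285,378)),("top",T,(345,405,150,207))):
    c=cv2.imread(f"pics/{n}11.png")[y0:y1,x0:x1];h=cv2.cvtColor(c,cv2.COLOR_BGR2HSV)
    y=(h[...,0]>16)&(h[...,0]<36)&(h[...,1]>65)&(h[...,2]>60)
    print(n,x0,y0);print("\n".join("".join("#" if v else ("." if g<70 else "o") for v,g in zip(r,gr)) for r,gr in zip(y[::2],h[::2,:,2])))
    for z,r in((.007,.0135),(.055,.0135)):
        P=np.array([proj(ci,(.579+r*np.cos(a),.1685+r*np.sin(a),z)) for a in np.arange(0,6.3,.1)])-[x0,y0];print(z,(P.min(0)/[1,2]).round(1),(P.max(0)/[1,2]).round(1))
E
```

```text
scene 235 285
......................................................................
......................................................................
.....................................................................o
..................................................................oooo
..................................................................ooo.
...................................................................oo.
....................................................................oo
......................................................................
......................................................................
......................................................................
......................................................................
......................................................................
......................................................................
......................................................................
......................................................................
.....................
[... 3451 characters left out ...]
#o##o#o##o######o##o#ooooo....
###o#######o###o###o######o#########o#ooo#####o##o###o##oo..
o##o#############oo##############oo##o####o######o##o####oo.
################o######o###############oo#o###############o#
#################o#oo###################o##############o#o##
o###########o#########o###o#############o#########o#o######o
###########o####o#######o###########################o###o#o#
##oo##########o###########o###o###############ooo##########o
#####o####o#########o#####o#o#oo#o#o##########oo############
###o####o###############o###o####o####o#########o###########
#####o##o##o##########o############o##########o#oo##oo#oo###
0.007 [19.6 10.1] [35.2 17.7]
0.055 [23.4  5.9] [39.8 13.9]
```

```bash
python3 -c "
from cell import env
print(env.sign_off())"
```

```text
the job is handed in; nothing more can be done
None
```

The dish is in the large round holder, the lens case in the square holder and the oil bottle in the small round holder. Each touched down at the expected height, with the dish about 2 mm and the bottle about 5 mm off centre; the eyepiece and cover-glass box did not move, and I handed the job in at about 43 s (no verdict was returned).

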